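Close the fluid can and take it down into the spill tray

TASK

The particle counter has been topped up and its white fluid can is still on the steel stand with the black cap only perched on its neck. Press the cap fully home while the can is on the stand, then lift the can by its handle, keeping it upright, and set it down gently so that it stands flat inside the steel spill tray. Leave everything else on the bench where it is.

Things in the scene. Friction and masses are not known exactly. Their poses are not given: they have to be found in the camera images.
- can: white plastic fluid can, a rounded block 190 (its x) x 100 (its y) x 115 mm with a fixed carrying handle on top, 0.4 to 0.85 kg; origin at the centre of its underside, z up; at the start it stands on the stand; the black cap is at its +x end
- handle (a point): grip point of the can's handle: the middle of the balanced part of a straight bar along the can's x, 151 mm above the can's underside. The bar is 20 mm wide (y) and 16 mm high, its free span between the posts runs from 37 mm on the -x side to 25 mm on the +x side of this point, with 28 mm free below the bar down to the can's top
- cap_top (a point): centre of the flat top of the round black push-on cap (36 mm across), 72 mm from the can's middle along +x; 138 mm above the can's underside when the cap is up, 130 mm when fully home
- cap (a joint): how far the cap has been pushed down on its neck, m: 0 is fully up (loose), 0.008 is fully home; stiff friction, about 5 N, and it stays where it is pushed
- stand: dark steel four-legged stand fixed to the bench, flat top 210 (x) x 150 (y) mm, 70 mm high; origin on the bench under its centre
- tray: shallow stainless spill tray fixed to the bench, 260 (x) x 170 (y) mm outside, wall 4 mm, floor 4 mm thick, lip 18 mm high, so 252 x 162 mm inside; origin on the bench under its centre
- jar: squat amber glass jar with black lid, 56 mm across, 85 mm tall, standing between stand and tray; origin at the centre of its underside
- filter_holder: aluminium in-line filter holder, a 60 mm disc with a stub on top, 50 mm tall, standing between stand and tray; origin at the centre of its underside
- beaker: open glass beaker, 70 mm across, 90 mm tall, on the far part of the bench; origin at the centre of its underside
- bottle: plain white plastic bottle without a handle, 66 mm across, 160 mm tall, on the far part of the bench; origin at the centre of its underside
- tape: flat cardboard ring (tape core), 90 mm across, 19 mm tall, on the far part of the bench; origin at the centre of its underside
- screwdriver: screwdriver lying at the robot's left, along its own x
- wrench: steel wrench lying at the robot's right, along its own x
- filter_box: small cardboard box, 110 x 70 x 45 mm, at the robot's left; origin at the centre of its underside
Things that resemble listed ones, but are neither listed nor needed, are in the scene too. What is shaped like the can but red or turquoise is not meant.

How it is judged:
On the way, in this order (a step that is already met when the one before it is completed fails the run):
1. the cap is fully home while the can stands on the stand (value of joint cap above 0.006 m and z of can in the frame of stand between 0.064 and 0.076 m and horizontal distance between can and stand below 0.06 m), for 0.2 s.
2. the can is lifted clear of the stand, upright (value of joint cap above 0.006 m and z of can in the frame of stand above 0.09 m and angle between can's own z axis and vertical below 0.5 rad), for 0.2 s.
At the end, for the whole second after the job is handed in: the can stands upright and at rest inside the tray, flat on its floor with no edge up on the lip (underside within 4 mm of the floor, tilt under 0.03 rad), and the cap is still fully home (pushed down more than 6 of its 8 mm) (value of joint cap above 0.006 m and horizontal distance between can and tray below 0.08 m and z of can in the frame of tray below 0.008 m and angle between can's own z axis and vertical below 0.03 rad and linear speed of can below 0.02 m/s and angular speed of can below 0.1 rad/s); the robot touches nothing.
It fails at once if the can is tipped (more than 0.5 rad) (angle between can's own z axis and vertical above 0.5 rad).
It fails at once if the can is dropped or slammed into the tray (faster than 0.5 m/s within 20 mm of the tray floor) (horizontal distance between can and tray below 0.15 m and z of can in the frame of tray below 0.024 m and linear speed of can above 0.5 m/s).
It fails at once if another thing on the bench is moved by more than 30 mm (distance of any of jar, filter_holder, beaker, bottle, tape, screwdriver, wrench, filter_box from where it was at the start of the episode above 0.03 m).
It also fails if it takes over 53 s, if anything falls off the work surface, if the arm or the gripper's body presses on something with over 40 N, if the wrist force passes 120 N, or if a joint passes its speed limit or range.

ROBOT

A 6-joint arm with a two-finger parallel gripper is mounted at the origin on the work surface. World frame = base frame: x ahead of the robot, y to its left, z up, the work surface at z = 0. Lengths are in m, angles in rad, forces in N, time in s.
With the tool pointing down it reaches from about 0.35 to 0.875 m from the base axis. Payload 4.2 kg.
Tool frame: the origin (TCP) lies on the mounting face of the last link; the fingertips stand 173 mm ahead of it and the grasp point (between the pads) lies 155 mm ahead of it; z points along the fingers, y is the line along which they close (so a half turn about z gives the same grasp; the last joint's range is limited). The gripper opens to 85 mm and grips with 20 to 120 N. Pads are 22 mm wide; open, the fingers measure 114 mm over their backs; the gripper's body (76 mm by 85 mm) begins 54 mm behind the grasp point. The pads swing forward as they close: fully open they stand 13 mm farther back than shut.
Start: joints at [1.425, 0.385, 0.008, 0, -1.194, -0.259], TCP at [0.246, 0.574, 0.405] pointing down, gripper open.
Joint ranges: [-3.14, 3.14], [-1.21, 2.06], [-1.07, 1.41], [-3.16, 2.05], [-2.99, -0.16], [-3.1, 3.1]. Speed limits (rad/s): [2.79, 2.79, 3.14, 3.14, 3.14, 3.14].

INTERFACE

Orientations are given as a unit quaternion [x, y, z, w].
In Python, from station import r gives the robot as it stands. The module is installed in compiled form; this text tells all that it offers. Calls block until the motion is done:
- r.move_to(position, orientation): joint-space move of the TCP to a pose.
- r.movel(position, vel=0.15, rot=None, max_force=None): straight line of the TCP; rot=None keeps the orientation; vel is the mean speed in m/s. With max_force (N) it stops when the force on the tool has changed by that much, and returns True; else False.
- r.set_joints(angles): joint-space move.
- r.move_gripper(opening): opening from 0.0 (shut) to 1.0 (fully open); the grip force is fixed at half the most; returns when the fingers have stopped.
- r.hold(seconds).
- r.inverse_kinematics(position, orientation): joint angles nearest the present ones, or None.
- r.state(): the state.
- r.get_image(name): name is "scene" or "top"; returns the picture (384x512x3 uint8, red, green, blue); there is no depth.
- r.camera_info(name): a dict with "fx", "fy", "cx", "cy" (pixels), "k1" (the pictures are not rectified: a ray, as slopes to the right and down, at radius r is drawn at 1 + k1 r^2 times it, then the intrinsics apply), "rvec" (rotation vector, rad) and "tvec" (3), from world to camera coordinates, as OpenCV has them. Camera axes: x right, y down, z forward; pixel columns grow to the right and rows downward; lengths in m; the calibration is good to about 2 mm. A picture is of the moment at which its call begins. camera_info takes no time and is no camera call.
A pose or a line that the arm cannot do raises r.Unreachable and nothing moves.
- r.finish_job(): hands the job in; it is judged then, once.
Trained networks look in the newest picture that a camera, given by its name, has taken for a name from the list of things; names that differ only in an ending like _2 or _b are one class to them, and where a whole thing is asked for, a point or a joint stands for the part that bears it (a point fixed in the world has none). Each returns a list of dicts, best first, with "score" (0 to 1); they miss things now and then, are a little off and sometimes report something else, mostly with a low value. They report only what shows in the picture. A call takes as long as a camera call. They do not tell look-alikes from the thing itself.
- r.find_in(camera, query): "at" ([x, y, z] in m, in world coordinates, good to about 4 mm: the middle of the surface that is visible of it).
The state is a dict: "clock": time; "joint_pos": joint angles; "qd": joint speeds; "tau": joint torques, N m; "eef_pos": TCP position; "orientation": TCP orientation; "ft_force": force on the tool from outside, world axes, zero at the start; "torque": the same for the moment, N m; "gripper_width": opening from 0.0 (shut) to 1.0 (fully open); "grip_force": force on a finger pad.
Only numpy, scipy, OpenCV 4.12 (cv2) and the standard library are available. Lean on these libraries where they do the work, as an engineer would, in place of code of your own. Each camera call takes 0.05 s, during which the arm holds its last target. There are 200 camera calls.

## Working session

There is one attempt and no reset: what is moved stays moved. The work goes in short steps, each a Python script; the robot and the scene stay as the last script left them, time stands still between calls to the robot, and variables do not carry over. Pictures are saved under pics/ and viewed, at most 10 in all, crops included, and the job is handed in when it is done.

```bash
mkdir -p pics; python3 - <<'E'
from station import r
import cv2
for c in("scene","top"):
    im=r.get_image(c); cv2.imwrite(f"pics/{c}0.png",im[:,:,::-1])
    print(c,r.camera_info(c))
    for q in("can","handle","cap_top","stand","tray","jar","filter_holder"):
        print(q,[(d["score"].__round__(2),[round(float(v),3) for v in d["at"]]) for d in r.find_in(c,q)])
print(r.state())
E
```

```text
scene {'fx': 350.3937332741353, 'fy': 350.3937332741353, 'cx': 252.9981231906425, 'cy': 190.75125121783944, 'k1': -0.110440248745613, 'rvec': array([ 1.33706618,  2.08420573, -0.98684801]), 'tvec': array([ 0.2539097 , -0.18823705,  1.55373808])}
can [(0.94, [0.386, -0.458, 0.103]), (0.62, [0.364, -0.176, 0.101])]
handle [(0.94, [0.369, -0.172, 0.101]), (0.93, [0.386, -0.452, 0.107]), (0.69, [0.651, -0.211, 0.208]), (0.66, [0.623, -0.203, 0.174])]
cap_top [(0.63, [0.648, -0.214, 0.208]), (0.62, [0.338, -0.26, 0.141]), (0.59, [0.351, -0.385, 0.137])]
stand [(0.95, [0.615, -0.168, 0.072])]
tray [(0.96, [0.522, 0.216, 0.004])]
jar [(0.89, [0.535, 0.001, 0.059])]
filter_holder [(0.66, [0.63, 0.014, 0.027])]
top {'fx': 370.43848484005923, 'fy': 370.43848484005923, 'cx': 258.5213893265763, 'cy': 191.34503511878583, 'k1': -0.1222715287430609, 'rvec': array([ 2.14436897, -2.19055534,  0.12250359]), 'tvec': array([0.0117471 , 0.55682018, 1.29456186])}
can [(0.95, [0.348, -0.441, 0.117]), (0.84, [0.331, -0.185, 0.114]), (0.61, [0.57, -0.22, 0.187])]
handle [(0.85, [0.349, -0.438, 0.117]), (0.7,
[... 344 characters left out ...]
lder []
{'clock': 0.8, 'joint_pos': array([ 1.42456867e+00,  3.84638590e-01,  7.92547468e-03, -3.46618635e-05,
       -1.19399826e+00, -2.58602864e-01]), 'qd': array([-0.00080784, -0.00147346,  0.00044784,  0.00017105, -0.00120167,
        0.00053279]), 'tau': array([-5.07894601e-04, -3.92031240e+01,  1.88606340e+01,  4.19058144e+00,
       -3.02292492e-04,  4.22331993e-06]), 'eef_pos': array([0.24612619, 0.574464  , 0.40475402]), 'orientation': array([ 9.79582598e-01, -2.01042112e-01, -1.84753997e-05, -4.15051595e-05]), 'ft_force': array([ 0.65132777,  0.03413115, -0.73079709]), 'torque': array([-0.01167737,  0.05210041, -0.0306436 ]), 'grip_force': 0.0, 'gripper_width': 1.0026343950091083}
```

View pics/scene0.png

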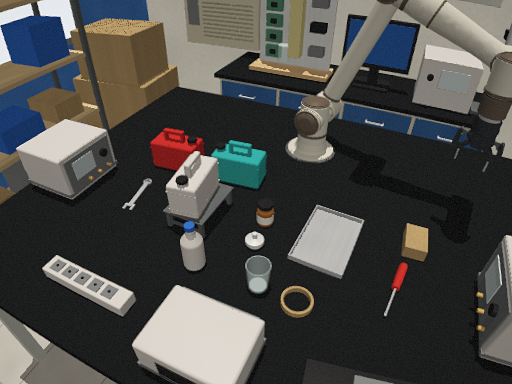

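View pics/top0.png

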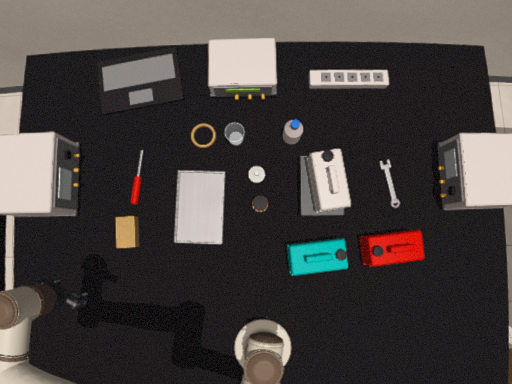

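The scene picture shows the white can on the dark stand at (193,185), with its black cap at (182,182) and its handle at (193,166). The top picture shows the can at (328,180), with the cap at (326,156). The other candidates are red (scene 178,148; top 392,248) and turquoise (scene 240,164; top 318,256). Only the white one stands on the stand, so it is the one meant. I'll confirm this in an enlarged crop.

```bash
python3 - <<'E'
import cv2,numpy as np
a=cv2.imread("pics/scene0.png")[145:235,155:245]; b=cv2.imread("pics/top0.png")[140:230,285:375]
f=lambda x:cv2.resize(x,(396,396),interpolation=cv2.INTER_CUBIC)
c=cv2.imread("pics/top0.png")[165:250,170:275]
cv2.imwrite("pics/crop.png",np.hstack([f(a),f(b)]))
E
```

```text
(no output)
```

View pics/crop.png

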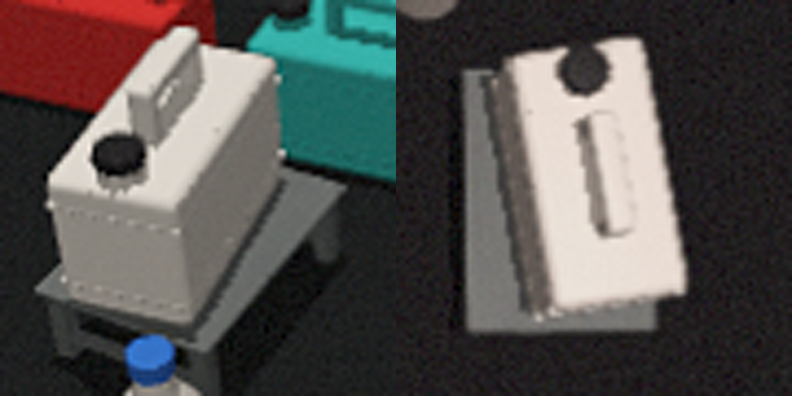

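The crop confirms it: the white can is on the steel stand. Its cap top is at scene (181.8,179.3) and top (327.5,155.5), and the bar top is around top (334,179). Next I'll triangulate.

```bash
cat > h.py <<'E'
from station import r
import cv2,numpy as np
from scipy.spatial.transform import Rotation as R
def ray(c,p):
    i=r.camera_info(c);K=np.array([[i["fx"],0,i["cx"]],[0,i["fy"],i["cy"]],[0,0,1.]])
    u=cv2.undistortPoints(np.array([[p]],float),K,np.array([i["k1"],0,0,0.]))[0,0]
    M=cv2.Rodrigues(i["rvec"])[0]; d=M.T@np.r_[u,1]; return -M.T@i["tvec"],d/np.linalg.norm(d)
def tri(p,q):
    a,d=ray("scene",p);b,e=ray("top",q)
    s,t=np.linalg.lstsq(np.c_[d,-e],b-a,rcond=None)[0]
    return ((a+s*d+b+t*e)/2).round(4),round(np.linalg.norm(a+s*d-b-t*e),4)
def atz(c,p,z):
    o,d=ray(c,p);return (o+d*(z-o[2])/d[2]).round(4)
def down(yaw):
    c,s=np.cos(yaw),np.sin(yaw);return R.from_matrix([[c,s,0],[s,-c,0],[0,0,-1]]).as_quat()
E
python3 - <<'E'
from h import *
S=lambda x,y:(155+x/4.4-.4,145+y/4.4-.4); T=lambda x,y:(285+(x-396)/4.4-.4,140+y/4.4-.4)
print("cap",tri(S(118,151),T(583,68)),atz("top",T(583,68),.208))
print("bar near/far",tri(S(145,97),T(608,113)),tri(S(186,34),T(622,234)))
print("bar at z",atz("top",T(608,113),.229),atz("top",T(622,234),.229))
for p in((512,52),(642,38),(687,293),(553,307)):print("cantop",atz("top",T(*p),.185))
for p in((466,70),(466,331),(656,328)):print("stand",atz("top",T(*p),.07))
im=cv2.imread("pics/top0.png");g=cv2.cvtColor(im,6)[160:255,165:235]
m=cv2.morphologyEx((g>90).astype(np.uint8),cv2.MORPH_CLOSE,np.ones((5,5)))
c=max(cv2.findContours(m,0,2)[0],key=cv2.contourArea)
rc=cv2.boxPoints(cv2.minAreaRect(c))+[165,160]
for p in rc:print("tray",p,atz("top",p,.018))
print("tray c",np.mean([atz("top",p,.018) for p in rc],0))
for q in("jar","filter_holder"):
  print(q, [atz("top",p,z) for p,z in (((260,203),.085),((257,174),.05))])
for s in((0.646,-.216,.42),(.57,-.22,.42),(.57,-.22,.5),(.51,.216,.5),(.51,.216,.3)):
  for y in(0,np.pi):
    j=r.inverse_kinematics(s,down(y));print(s,y,None if j is None else np.round(j,2))
E
```

```text
cap (array([ 0.6487, -0.2184,  0.205 ]), np.float64(0.001)) [ 0.6478 -0.2173  0.208 ]
bar near/far (array([ 0.6098, -0.226 ,  0.2236]), np.float64(0.0099)) (array([ 0.5269, -0.2376,  0.2218]), np.float64(0.0015))
bar at z [ 0.6112 -0.2294  0.229 ] [ 0.5259 -0.2354  0.229 ]
cantop [ 0.6653 -0.1702  0.185 ]
cantop [ 0.6743 -0.2666  0.185 ]
cantop [ 0.4866 -0.2905  0.185 ]
cantop [ 0.4788 -0.1927  0.185 ]
stand [ 0.6762 -0.1502  0.07  ]
stand [ 0.468  -0.1431  0.07  ]
stand [ 0.4667 -0.2938  0.07  ]
tray [173.53379631 242.18890381] [0.3814 0.3084 0.018 ]
tray [176.58231926 169.02426338] [0.6467 0.2975 0.018 ]
tray [224.9982605  171.04159546] [0.6351 0.1201 0.018 ]
tray [221.94973755 244.20623779] [0.3714 0.1343 0.018 ]
tray c [0.50865  0.215075 0.018   ]
jar [array([ 0.5108, -0.004 ,  0.085 ]), array([0.6167, 0.004 , 0.05  ])]
filter_holder [array([ 0.5108, -0.004 ,  0.085 ]), array([0.6167, 0.004 , 0.05  ])]
(0.646, -0.216, 0.42) 0 [-0.09  0.47  0.19  0.   -1.28  1.66]
(0.646, -0.216, 0.42) 3.141592653589793 [-0.09  0.47  0.19  0.   -1.28 -1.48]
(0.57, -0.22, 0.42) 0 [-0.1   0.35 -0.    0.   -1.22  1.67]
(0.57, -0.22, 0.42) 3.141592653589793 [-0.1   0.35 -0.    0.   -1.22 -1.47]
(0.57, -0.22, 0.5) 0 [-0.1   0.31  0.14  0.   -1.4   1.67]
(0.57, -0.22, 0.5) 3.141592653589793 [-0.1   0.31  0.14  0.   -1.4  -1.47]
(0.51, 0.216, 0.5) 0 [ 0.69  0.21 -0.    0.   -1.36  0.88]
(0.51, 0.216, 0.5) 3.141592653589793 [ 0.69  0.21 -0.    0.   -1.36 -2.26]
(0.51, 0.216, 0.3) 0 [ 0.69  0.36 -0.31  0.   -0.89  0.88]
(0.51, 0.216, 0.3) 3.141592653589793 [ 0.69  0.36 -0.31  0.   -0.89 -2.26]
```

```bash
python3 - <<'E'
from h import *
q=down(.122)
r.move_gripper(0.0)
r.move_to([.648,-.219,.47],q)
r.movel([.648,-.219,.395],vel=.15)
f0=r.state()["ft_force"]
for mf in (3,25):
    h=r.movel([.648,-.219,.363],vel=.025,max_force=mf)
    s=r.state();print(mf,h,"tip z",s["eef_pos"]-[0,0,.173],s["ft_force"]-f0,s["clock"])
r.movel([.648,-.219,.47],vel=.2)
im=r.get_image("scene");print(r.state()["clock"])
c=cv2.resize(im[140:240,150:260,::-1],(660,600),interpolation=2);cv2.imwrite("pics/p2.png",c)
for cam in("scene","top"):
    r.get_image(cam)
    print([d["at"] for d in r.find_in(cam,"cap_top") if d["at"][0]>.5])
E
```

```text
3 True tip z [ 0.64803987 -0.21898349  0.20652925] [ 1.03279532 -0.11025561 -1.31382778] 6.0583
25 True tip z [ 0.64788326 -0.21867535  0.20056334] [-1.23321989  1.20115156  2.20763056] 6.55
7.2333
[[0.6515, -0.2121, 0.2003]]
[[0.6458, -0.2159, 0.2039]]
```

View pics/p2.png

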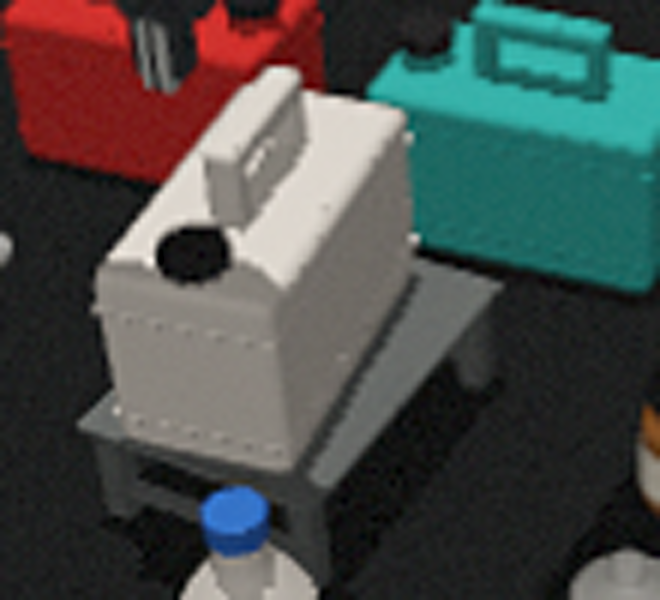

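The picture shows the cap at crop (195,253), flush on the can with no white neck visible below it, so it is home. I'll press once more as a check (at what height does it make contact?), then grasp and lift.

```bash
python3 - <<'E'
from h import *
q=down(.122)
r.movel([.648,-.219,.385],vel=.2)
h=r.movel([.648,-.219,.360],vel=.03,max_force=25);print(h,r.state()["eef_pos"][2]-.173)
r.movel([.648,-.219,.47],vel=.25)
g=[.5735,-.2315]
r.movel(g+[.47],vel=.25)
r.move_gripper(1.0)
b=r.movel(g+[.221+.155-.003],vel=.12,max_force=15)
print(b,r.state()["eef_pos"])
r.move_gripper(0.0)
s=r.state();print(s["gripper_width"],s["grip_force"],s["ft_force"],s["clock"])
r.movel(g+[.40],vel=.05)
r.hold(.3);s=r.state();print(s["gripper_width"],s["grip_force"],s["ft_force"],s["torque"],s["clock"])
cv2.imwrite("pics/p3.png",cv2.resize(r.get_image("scene")[100:260,120:300,::-1],(675,600),interpolation=2))
E
```

```text
True 0.20058909743563907
False [ 0.57379243 -0.23158008  0.37394636]
0.21981438090094785 59.68197405338287 [0.28650603 1.89819942 1.60180293] 11.9417
0.22196679779420359 58.74220848083496 [-0.09498285 -0.74770376 -7.24763477] [-0.02096344  0.06146421 -0.02189205] 12.9333
```

View pics/p3.png

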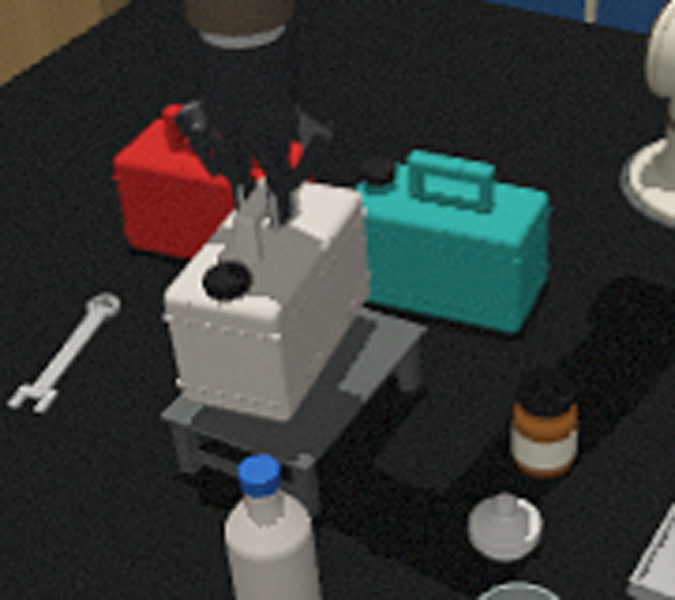

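The can hangs level in the grip at crop (265,290), clear of the stand, with the cap still seated. Next I carry it to the tray.

```bash
python3 - <<'E'
from h import *
q=down(-.047);t=[.506,.214]
r.movel([.5735,-.2315,.48],vel=.15)
r.movel(t+[.48],vel=.18,rot=q)
r.movel(t+[.36],vel=.12)
r.hold(.3);s=r.state();print(s["gripper_width"],s["ft_force"],s["clock"])
ims=[cv2.resize(r.get_image("top")[150:260,150:260,::-1],(390,390),interpolation=2),cv2.resize(r.get_image("scene")[160:290,260:390,::-1],(390,390),interpolation=2)]
cv2.imwrite("pics/p4.png",np.hstack(ims))
E
```

```text
0.22430080329084953 [ 0.21381102  0.06904095 -7.79487147] 17.7667
```

View pics/p4.png

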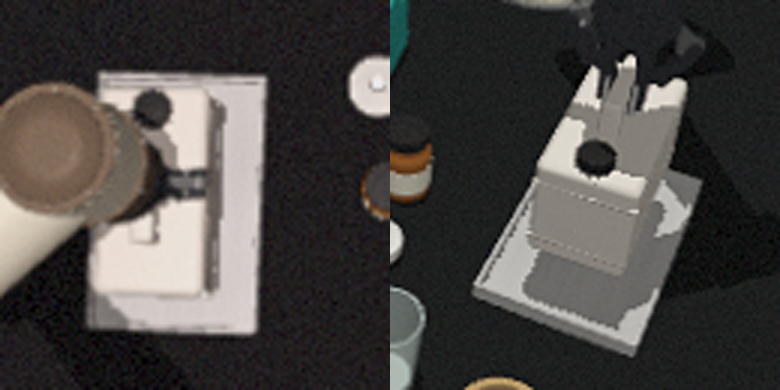

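The can hangs above the tray, with the cap at top crop (152,108). I'll check its position numerically from the cap, then lower it.

```bash
python3 - <<'E'
from h import *
p=atz("top",(150+152/3.545-.4,150+108/3.545-.4),.056+.13)
c=p[:2]-.072*np.array([np.cos(-.047),np.sin(-.047)]);print("can centre",c)
d=c-[.5087,.215]
if np.abs(d).max()>.02: raise SystemExit("off")
t=[.506,.214]
r.movel(t+[.325],vel=.08)
h=r.movel(t+[.300],vel=.025,max_force=4)
s=r.state();print(h,s["eef_pos"],s["ft_force"])
r.hold(.3);print(r.state()["ft_force"])
r.move_gripper(1.0)
z=s["eef_pos"]
r.movel([z[0],z[1],.48],vel=.15)
print(r.state()["clock"])
ims=[cv2.resize(r.get_image("top")[150:260,150:260,::-1],(390,390),interpolation=2),cv2.resize(r.get_image("scene")[160:290,260:390,::-1],(390,390),interpolation=2)]
cv2.imwrite("pics/p5.png",np.hstack(ims))
E
```

```text
can centre [0.50847951 0.21298275]
True [0.5057935  0.21441757 0.30711454] [-0.6638512   2.99478283  3.94191168]
[-0.45045369  2.3198226   6.26176693]
21.4417
```

View pics/p5.png

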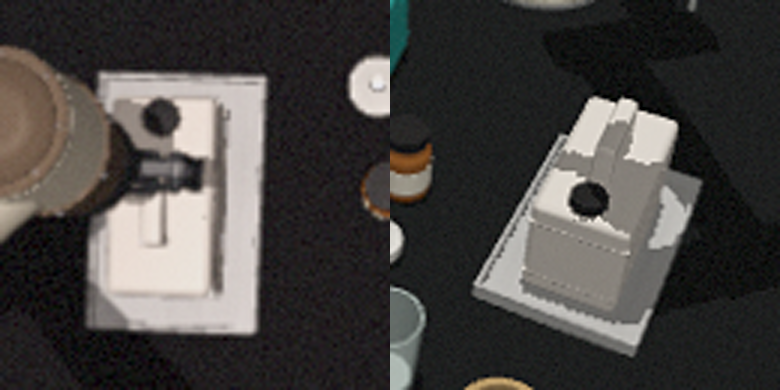

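The can stands flat and centred inside the tray (top crop 162,195; scene crop 585,230). The cap is down and the gripper is clear, and contact came at the expected floor height (TCP 0.307 against 0.308).

```bash
python3 - <<'E'
from station import r
r.hold(.5);print(r.finish_job())
E
```

```text
the job is handed in; nothing more can be done
None
```

I pressed the cap home on the stand, lifted the can upright by its handle and set it flat in the spill tray, then handed the job in at about 22 s; the interface returned no verdict.

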